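# Swing a display mount square against its stop and clamp it

## Task

The carving's black display mount is standing askew on its riser. Without touching the carving, push the mount near its free corner so that it turns on its pin until it rests snugly against the rubber tip of the set screw, and press no harder than about 10 N. Then bring the swing clamp round behind the mount by its upright grip until its nose bears snugly on the mount's edge, just as gently, let go, and leave everything else on the table where it is.

Things in the scene. Friction and masses are not known exactly. Their poses are not given: they have to be found in the camera images.
- riser: fixed white board 370 x 325 mm, 30 mm high (its deck is 30 mm above the table). Origin on the table under the axis of its fixed steel pin (14 mm diameter, 24 mm tall), about which the mount turns; x and y along its sides, deck from x -70 to 300 and y -175 to 150 mm. In this frame the stop stands near x = 165, y = 118 mm, and faces -y
- mount: loose black acrylic plate 230 x 130 x 12 mm flat on the deck, a hole near one corner over the pin. Origin on the hole's axis at the underside; x along its length (plate from -28 to 202 mm), y across (-28 to 102 mm). With its carving 0.5 to 0.8 kg; a push of 1 to 5 N near the free corner slides it. Starts 0.3 to 0.6 rad clockwise (from above) of the riser's x axis; ends within 0.08 rad of it
- mount_corner (a point): free corner to push near, at (202, -28, 6) mm in the mount's frame, half-way up the plate: the end of the long edge y = -28 mm. Pushed on that edge in the mount's +y direction, the mount turns anticlockwise until its other long edge, y = 102 mm, meets the tip of the stop's screw. Never push the mount harder than 15 N
- carving: pale carved stone disc 76 mm across and 22 mm thick, upright in a brass cradle fixed on the mount, not to be touched. Origin at the cradle's underside, at (78, 48, 12) mm in the mount's frame; it spans 38 mm either way along the mount's x, 16 mm either way along y, and rises 82 mm
- stop: fixed dark angle bracket on the deck, 40 mm wide and 26 mm high, facing -y, holding a set screw with a domed rubber tip (6 mm radius, 6.5 mm above the deck). The tip stands 6 to 24 mm out of the bracket's front, as the screw is set, so where it meets the mount must be felt. Once met it does not yield: never press it above 12 N. Origin on the deck under the middle of the front face
- clamp_grip (a point): middle of the swing clamp's upright black grip, 16 mm diameter, 42 mm long (from 22 to 64 mm above the deck); this point lies 43 mm above the deck, directly above the clamp's nose, 52 mm from clamp_hinge, and moves round it on a circle
- clamp_nose (a point): centre of the clamp's round rubber nose, 8 mm radius, from 2 to 13 mm above the deck; its rim must bear on the mount's edge y = -28 mm, so its centre ends 36 mm to the -y side of the mount's x axis, near x = 190 mm
- clamp_hinge (a point): axis of the clamp's upright pivot bolt, at (240, -44) mm in the riser's frame, 6.5 mm above the deck (the bolt's head stands 20 mm above the deck)
- clamp (a joint): clamp angle, rad: 0 swung clear (arm along 240 degrees in the riser's frame, anticlockwise from its x axis), growing as it turns clockwise from above to the mount's edge y = -28 mm, met at about 0.9 to 1.6; range 0 to 1.75. A stiff pivot (2 to 5 N at the grip) keeps it where it is left. It must never press the mount above 12 N
- label: bystander on the riser: small clear label holder, 75 x 26 x 52 mm; origin centre of its underside
- hexkey: bystander on the riser: hex key, 85 mm long, 5 mm thick; origin at the middle of the long leg
- waxjar: bystander on the riser: small jar with a metal lid, 44 mm diameter, 36 mm high
- pen: bystander: ball pen, 138 mm, lying on the open guest book
- glassblock: bystander: green glass block, 75 mm cube
- taperoll: bystander: roll of clear tape lying flat, 84 mm diameter, 19 mm high
- driver: bystander: screwdriver lying on the table, 180 mm long

How it is judged (in metres and radians):
On the way, in this order (a step that is already met when the one before it is completed fails the run):
1. the mount is pressed against the tip of the set screw (over 1 N for 0.15 s) (y of setscrew_c0 in the frame of mount below 0.11 m and contact force between mount and stop above 1 N), for 0.15 s.
2. the clamp's nose is pressed against the mount's edge (over 1 N for 0.15 s) (y of clamp_nose in the frame of mount above -0.039 m and contact force between mount and clamp above 1 N), for 0.15 s.
At the end, for the whole second after the job is handed in: the mount lies flat on its pin with its edge within 2 mm of the set screw's tip, the clamp's nose is within 2 mm of the mount's other long edge, and all is at rest and let go (y of setscrew_c0 in the frame of mount below 0.11 m and y of clamp_nose in the frame of mount between -0.038 and -0.034 m and horizontal distance between mount and riser below 0.003 m and angle between mount's own z axis and vertical below 0.03 rad and linear speed of mount below 0.01 m/s); the robot touches nothing.
It fails at once if the fingers push the mount harder than 15 N (contact force between mount and the fingers above 15 N).
It fails at once if the mount presses the stop harder than 12 N (contact force between mount and stop above 12 N).
It fails at once if the clamp presses the mount harder than 12 N (contact force between mount and clamp above 12 N).
It fails at once if the carving is touched (contact force between carving and the fingers above 0.3 N or contact force between carving and the arm above 0.3 N).
It fails at once if a bystander is moved more than 15 mm (distance of any of label, hexkey, waxjar, pen, glassblock, taperoll, driver from where it was at the start of the episode above 0.015 m).
It also fails if it takes over 72 s, if anything falls off the work surface, if the arm or the gripper's body presses on something with over 40 N, if the wrist force passes 120 N, or if a joint passes its speed limit or range.

## Robot

A 6-joint arm with a two-finger parallel gripper is mounted at the origin on the work surface. World frame = base frame: x ahead of the robot, y to its left, z up, the work surface at z = 0. Lengths are in mm, angles in rad, forces in N, time in s.
With the tool pointing down it reaches from about 275 to 750 mm from the base axis. Payload 10.2 kg.
Tool frame: the origin (TCP) lies midway between the tips of the shut fingers; the grasp point (between the pads) lies 19 mm behind it; z points along the fingers, y is the line along which they close (so a half turn about z gives the same grasp; the last joint's range is limited). The gripper opens to 85 mm and grips with 20 to 120 N. Pads are 22 mm wide; open, the fingers measure 114 mm over their backs; the gripper's body (76 mm by 85 mm) begins 54 mm behind the grasp point. The pads swing forward as they close: fully open they stand 13 mm farther back than shut.
Start: joints at [1.057, 0.313, 1.498, -0, 1.331, -0.223], TCP at [150.54, 502.96, 231.294] pointing down, gripper open.
Joint ranges: [-2.94, 2.94], [-0.97, 2.17], [0.19, 2.56], [-1.23, 4.37], [0.02, 3.11], [-2.88, 2.88]. Speed limits (rad/s): [2.39, 2.39, 3.01, 3.14, 3.14, 3.14].

## Interface

Orientations are given as a unit quaternion [w, x, y, z].
In Python, from workcell import get_state, snapshot, get_calibration, job_done, recognise, silhouettes gives the robot as it stands.
- The arm moves only by the tool apply_moves, never from a script. Its arguments are lists of equal length, an entry for each row: "claw": the gripper command: -1 is fully open, 1 is shut, values between are in proportion; "linear": the shift along the world's x, y, z in m, a list of three; "turn": the turn about the world's z in rad. A call has 1 to 20 rows; each row shifts and turns the commanded pose from where the row before left it; what a row does not reach is not made up. A row lasts 1/12 s, in which the tool goes at most 41.7 mm and 7.16 degrees, less where a joint would pass 70% of its speed; a pose out of reach is approached as far as the arm can. A call with a gripper value outside its range is refused whole. The fingers move at their own pace and stop on an object; "squeeze" is the grip in N (left out, the last holds). Time passes only in rows, so rows that do not move let the fingers close. It gives the time, the measured TCP pose, the force, the opening and the grip force at its end, in the units of the state.
- get_state(): the state, without advancing time (a new reading comes with each control period).
- snapshot(name): name is "side" or "top"; returns the picture (400x640x3 uint8, red, green, blue); there is no depth.
- get_calibration(name): a dict with "intrinsics" (3x3 intrinsics, pixels), "eye" and "orientation" of the camera in the world. Camera axes: x right, y down, z forward; pixel columns grow to the right and rows downward; lengths in mm; the calibration is good to about 2 mm. A picture is of the moment at which its call begins. get_calibration takes no time and is no camera call.
- job_done(): hands the job in; it is judged then, once.
Trained networks look in the newest picture that a camera, given by its name, has taken for a name from the list of things; names that differ only in an ending like _2 or _b are one class to them, and where a whole thing is asked for, a point or a joint stands for the part that bears it (a point fixed in the world has none). Each returns a list of dicts, best first, with "conf" (0 to 1); they miss things now and then, are a little off and sometimes report something else, mostly with a low value. They report only what shows in the picture. A call takes as long as a camera call.
- recognise(camera, thing): "rect" ([left, top, right, bottom] in pixels, round what is visible of it).
- silhouettes(camera, thing): "mask" (400x640 bool, what is visible of it) and "rect" ([left, top, right, bottom] in pixels, round what is visible of it).
The state is a dict: "clock": time; "joints": joint angles; "qd": joint speeds; "joint_efforts": joint torques, N m; "position": TCP position; "eef_rot": TCP orientation; "wrist_force": force on the tool from outside, world axes, zero at the start; "torque": the same for the moment, N m; "grip_width": finger opening in mm; "grip_force": force on a finger pad.
Only numpy, scipy, OpenCV 4.12 (cv2) and the standard library are available. Lean on these libraries where they do the work, as an engineer would, in place of code of your own. Each camera call takes 0.05 s, during which the arm holds its last target. There are 200 camera calls.

## Working session

There is one attempt and no reset: what is moved stays moved. The work goes in short steps, Python scripts to look and compute and a tool call to move; the robot and the scene stay as the last step left them, time stands still between calls to the robot, and variables do not carry over. Pictures are saved under pics/ and viewed, at most 10 in all, crops included, and the job is handed in when it is done.

Besides the shell and the picture viewer there is one more tool, called as name(argument=value, ...) on one line, values as JSON. apply_moves: Moves the arm, as the interface text tells. Its arguments: {"type":"object","properties":{"claw":{"type":"array","items":{"type":"number"}},"linear":{"type":"array","items":{"type":"array","items":{"type":"number"}}},"turn":{"type":"array","items":{"type":"number"}},"squeeze":{"type":"number"}},"required":["claw","linear","turn"]}

```bash
mkdir -p pics
cat > h.py <<'E'
import numpy as np,cv2
from workcell import *
from scipy.spatial.transform import Rotation as R
def save(n,f):
    im=snapshot(n); cv2.imwrite('pics/'+f,cv2.cvtColor(im,cv2.COLOR_RGB2BGR)); return im
E
python3 - <<'E'
from h import *
for c in('top','side'):
    save(c,c+'1.png'); k=get_calibration(c); print(c,k)
    for t in('riser','mount','carving','stop','clamp','clamp_grip','label','hexkey','waxjar'):
        print(t,[(np.round(d['rect']).tolist(),round(d['conf'],2)) for d in recognise(c,t)[:2]])
print(get_state())
E
```

```text
top {'intrinsics': array([[499.52365276,   0.        , 314.91378749],
       [  0.        , 499.52365276, 207.28247018],
       [  0.        ,   0.        ,   1.        ]]), 'eye': array([ 297.10430475,   10.21287932, 1415.15429064]), 'orientation': array([-0.06818609,  0.71232138, -0.69509319,  0.0692414 ])}
riser [([277.0, 143.0, 409.0, 263.0], 0.61)]
mount [([291.0, 159.0, 384.0, 240.0], 0.98)]
carving [([325.0, 177.0, 346.0, 206.0], 0.86)]
stop [([356.0, 148.0, 371.0, 162.0], 0.48)]
clamp [([373.0, 214.0, 388.0, 232.0], 0.51)]
clamp_grip [([374.0, 214.0, 386.0, 227.0], 0.49)]
label [([302.0, 136.0, 327.0, 156.0], 0.94), ([290.0, 160.0, 384.0, 240.0], 0.23)]
hexkey [([289.0, 232.0, 315.0, 243.0], 0.63)]
waxjar [([392.0, 151.0, 411.0, 167.0], 0.63)]
side {'intrinsics': array([[480.43550251,   0.        , 325.10978683],
       [  0.        , 480.43550251, 196.4616465 ],
       [  0.        ,   0.        ,   1.        ]]), 'eye': array([  187.70574233, -1019.71598126,  1022.77698212]), 'orientation': array([-0.40579648,  0.90011239, -0.14164732,  0.07115427])}
riser [([285.0, 174.0, 
[... 581 characters left out ...]
'clock': 1.0, 'joints': array([ 1.05658728e+00,  3.12901816e-01,  1.49769825e+00,  3.29128715e-05,
        1.33099942e+00, -2.23403753e-01]), 'qd': array([-0.00094126, -0.00044446, -0.00052438,  0.00014109,  0.00247759,
       -0.00059026]), 'joint_efforts': array([ 7.50670315e-04, -4.12165010e+01, -2.59911919e+01, -1.00457266e-04,
        4.25906928e-04,  3.12443873e-06]), 'position': array([150.53981447, 502.96293069, 231.29390458]), 'eef_rot': array([-1.61427872e-05,  1.44894705e-01,  9.89447080e-01,  2.57480402e-06]), 'wrist_force': array([-0.41471116, -0.86635918,  0.07119907]), 'torque': array([-0.0213919 , -0.05985403,  0.024238  ]), 'grip_force': 0.0, 'grip_width': 85.67318651277749}
```

Run:
```python
import cv2
a=cv2.imread('pics/top1.png')[125:275,260:430]; b=cv2.imread('pics/side1.png')[160:305,270:440]
cv2.imwrite('pics/a.png',cv2.resize(a,None,fx=4,fy=4,interpolation=cv2.INTER_CUBIC)[:600,:680])
cv2.imwrite('pics/b.png',cv2.resize(b,None,fx=4,fy=4,interpolation=cv2.INTER_CUBIC))
```

```text
(no output)
```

View pics/a.png

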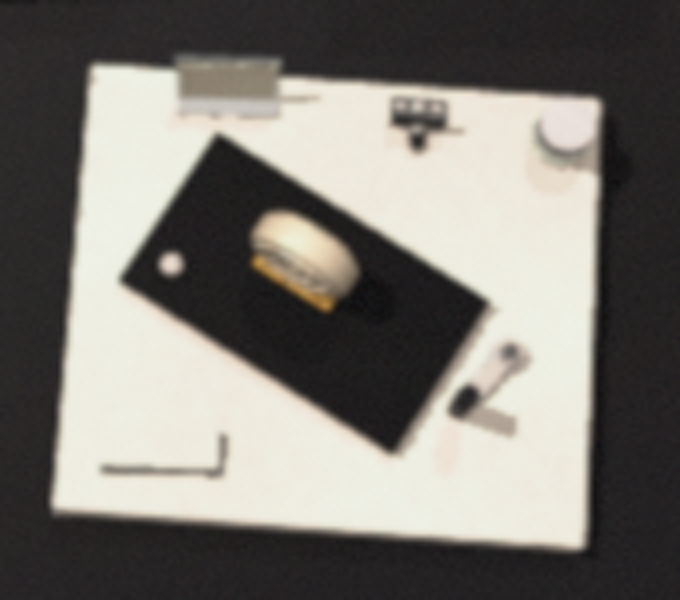

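View pics/b.png

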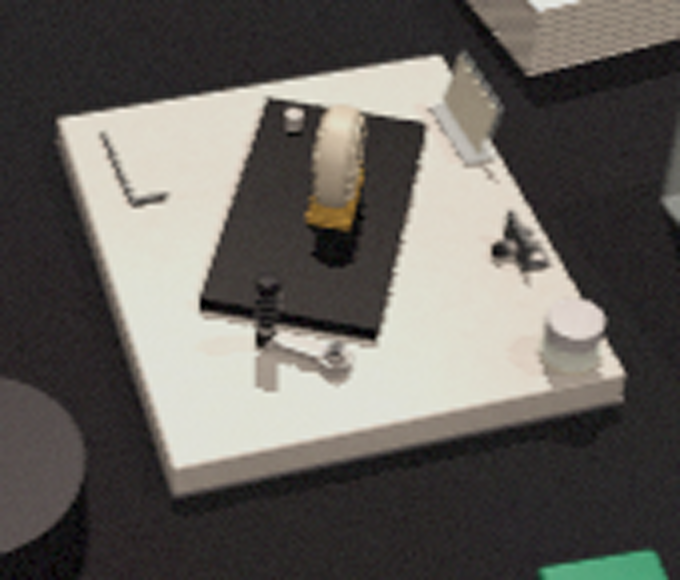

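View pics/top1.png

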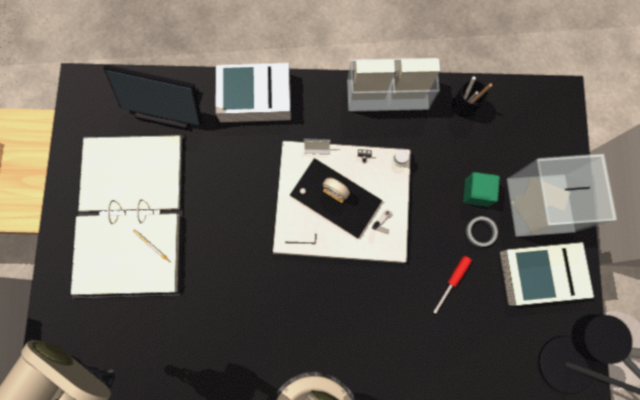

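The top crop shows the deck corners at (90,65), (602,97), (587,548), (52,513). The mount's corners are at (218,135), (490,303), (397,453), (122,279), with the pin at (171,264), the stop at (418,115) and the clamp grip at (465,400). In the side crop the pin is at (293,118) and the grip's top at (267,285).

```bash
cat >> h.py <<'E'
def proj(c,P):
    k=get_calibration(c); q=k['orientation']; M=R.from_quat([*q[1:],q[0]]).as_matrix()
    p=(np.atleast_2d(P)-k['eye'])@M; p=p@np.array(k['intrinsics']).T; return p[:,:2]/p[:,2:]
def pl(pose,P):  # pose x,y,theta ; P in mm, (n,3)
    P=np.array(P,float); c,s=np.cos(pose[2]),np.sin(pose[2])
    return np.c_[pose[0]+c*P[:,0]-s*P[:,1],pose[1]+s*P[:,0]+c*P[:,1],P[:,2]]
E
cat > fit.py <<'E'
from h import *
from scipy.optimize import least_squares
o={'top':np.array([260,125]),'side':np.array([270,160])}
RC=[[-70,150,30],[300,150,30],[300,-175,30],[-70,-175,30]]
MC=[[-28,102,42],[202,102,42],[202,-28,42],[-28,-28,42]]
rp={'top':[(90,65),(602,97),(587,548),(52,513)],'side':[(440,57),(622,378),(172,470),(58,118)]}
mp={'top':[(218,135),(490,303),(397,453),(122,279)],'side':[(425,123),(377,329),(203,300),(268,100)]}
for cams in(['top'],['side'],['top','side']):
    f=lambda v:np.concatenate([np.r_[(proj(c,pl(v[:3],RC))-(np.array(rp[c])/4+o[c])).ravel(),(proj(c,pl([v[0],v[1],v[3]],MC))-(np.array(mp[c])/4+o[c])).ravel()] for c in cams])
    r=least_squares(f,[450,50,-1.57,-2]); print(cams,r.x.round(3),'rms px',np.sqrt(np.mean(r.fun**2)).round(2),'tilt',r.x[3]-r.x[2])
    v=r.x
    for n,p,z in(('hinge',(240,-44),50),('stop',(165,118),30)):
        print(n,pl(v[:3],[[*p,z]]).round(1))
    for n,a in (('grip0',240),):
        q=(240+52*np.cos(np.radians(a)),-44+52*np.sin(np.radians(a)))
        for c in('top','side'): print(c,'grip top px',proj(c,pl(v[:3],[[*q,94],[*q,52]])).round(1).tolist(), 'crop',((proj(c,pl(v[:3],[[*q,94],[*q,52]]))-o[c])*4).round(0).tolist())
    print('corner',pl([v[0],v[1],v[3]],[[202,-28,42]]).round(1))
    k={c:((proj(c,pl(v[:3],[[0,0,54],[165,118,56],[240,-44,50]]))-o[c])*4).round(0).tolist() for c in('top','side')};print('pin/stop/hinge crop',k)
E
python3 fit.py
```

```text
['top'] [610.03   45.6    -1.613  -2.116] rms px 0.53 tilt -0.5026701671036626
hinge [[ 555.9 -192.3   50. ]]
stop [[ 720.9 -124.3   30. ]]
top grip top px [[380.1, 225.6], [378.1, 228.0]] crop [[481.0, 402.0], [473.0, 412.0]]
side grip top px [[335.6, 231.2], [335.2, 241.9]] crop [[262.0, 285.0], [261.0, 328.0]]
corner [[ 481.3 -112.6   42. ]]
pin/stop/hinge crop {'top': [[172.0, 265.0], [416.0, 118.0], [512.0, 351.0]], 'side': [[291.0, 110.0], [513.0, 222.0], [334.0, 344.0]]}
['side'] [610.507  41.373  -1.624  -2.112] rms px 0.63 tilt -0.48792899524967437
hinge [[ 553.9 -196.    50. ]]
stop [[ 719.6 -129.6   30. ]]
top grip top px [[381.3, 226.2], [379.3, 228.6]] crop [[485.0, 405.0], [477.0, 414.0]]
side grip top px [[335.4, 232.1], [334.9, 242.8]] crop [[261.0, 289.0], [260.0, 331.0]]
corner [[ 482.5 -117.4   42. ]]
pin/stop/hinge crop {'top': [[178.0, 265.0], [424.0, 120.0], [518.0, 354.0]], 'side': [[294.0, 113.0], [514.0, 228.0], [333.0, 348.0]]}
['top', 'side'] [610.436  44.163  -1.618  -2.113] rms px 0.76 tilt -0.49565213268288977
hinge [[ 555.2 -193.5   50. ]]
stop [[ 720.6 -126.2   30. ]]
top grip top px [[380.5, 225.8], [378.5, 228.2]] crop [[482.0, 403.0], [474.0, 413.0]]
side grip top px [[335.5, 231.5], [335.1, 242.2]] crop [[262.0, 286.0], [260.0, 329.0]]
corner [[ 482.2 -114.4   42. ]]
pin/stop/hinge crop {'top': [[174.0, 265.0], [419.0, 119.0], [514.0, 352.0]], 'side': [[292.0, 111.0], [514.0, 224.0], [334.0, 345.0]]}
```

Run:
```python
from h import *
x0,y0=610.4,45.0; tr=-1.616
for d in (-.5,-.4,-.3,-.2,-.1,-.05,0): print(d,'mt(175,-60)',pl([x0,y0,tr+d],[[175,-60,0]])[0,:2].round(1),'contact(175,-42)',pl([x0,y0,tr+d],[[175,-28-14,0]])[0,:2].round(1))
# clamp grip from angle a
for a in(240,230,220):
    q=(240+52*np.cos(np.radians(a)),-44+52*np.sin(np.radians(a)))
    for c,o in(('top',(260,125)),('side',(270,160))): print(a,c,((proj(c,pl([x0,y0,tr],[[*q,94],[*q,52]]))-o)*4).round().tolist(),pl([x0,y0,tr],[[*q,94]]).round(1))
```

```text
-0.5 mt(175,-60) [468.3 -73.5] contact(175,-42) [483.7 -82.8]
-0.4 mt(175,-60) [480.9 -87.1] contact(175,-42) [497.1 -94.9]
-0.3 mt(175,-60) [494.7 -99.4] contact(175,-42) [ 511.7 -105.5]
-0.2 mt(175,-60) [ 509.7 -110.2] contact(175,-42) [ 527.2 -114.6]
-0.1 mt(175,-60) [ 525.7 -119.5] contact(175,-42) [ 543.5 -122.1]
-0.05 mt(175,-60) [ 534.  -123.5] contact(175,-42) [ 552.  -125.2]
0 mt(175,-60) [ 542.6 -127.1] contact(175,-42) [ 560.5 -127.9]
240 top [[481.0, 403.0], [473.0, 412.0]] [[ 511.8 -164.8   94. ]]
240 side [[262.0, 285.0], [260.0, 328.0]] [[ 511.8 -164.8   94. ]]
230 top [[470.0, 394.0], [463.0, 404.0]] [[ 517.3 -157.6   94. ]]
230 side [[266.0, 276.0], [265.0, 319.0]] [[ 517.3 -157.6   94. ]]
220 top [[461.0, 384.0], [454.0, 394.0]] [[ 524.  -151.5   94. ]]
220 side [[273.0, 268.0], [271.0, 311.0]] [[ 524.  -151.5   94. ]]
```

apply_moves(claw=[1, 1, 1, 1, 1, 1, 1, 1, 1, 1, 1, 1, 1, 1, 1, 1, 1, 1, 1, 1], linear=[[0.0145, -0.029, 0], [0.0145, -0.029, 0], [0.0145, -0.029, 0], [0.0145, -0.029, 0], [0.0145, -0.029, 0], [0.0145, -0.029, 0], [0.0145, -0.029, 0], [0.0145, -0.029, 0], [0.0145, -0.029, 0], [0.0145, -0.029, 0], [0.0145, -0.029, 0], [0.0145, -0.029, 0], [0.0145, -0.029, 0], [0.0145, -0.029, 0], [0.0145, -0.029, 0], [0.0145, -0.029, 0], [0.0145, -0.029, 0], [0.0145, -0.029, 0], [0.0145, -0.029, 0], [0.0145, -0.029, 0]], turn=[0, 0, 0, 0, 0, 0, 0, 0, 0, 0, 0, 0, 0, 0, 0, 0, 0, 0, 0, 0], squeeze=20)

```text
clock: 2.67
position: [441.0, -78.7, 231.4]
eef_rot: [0.0, 0.145, 0.989, -0.0]
wrist_force: [-0.4, 0.1, -0.0]
grip_width: 0.0
grip_force: 0.0
```

apply_moves(claw=[1, 1, 1, 1, 1, 1, 1, 1, 1, 1, 1, 1], linear=[[0.01, 0.004, -0.025], [0.01, 0.004, -0.025], [0, 0, -0.025], [0, 0, -0.025], [0, 0, -0.025], [0, 0, -0.02], [0, 0, -0.02], [0, 0, -0.015], [0, 0, -0.01], [0, 0, -0.0064], [0, 0, 0], [0, 0, 0]], turn=[0, 0, 0, 0, 0, 0, 0, 0, 0, 0, 0, 0])

```text
clock: 3.67
position: [460.8, -69.2, 35.3]
eef_rot: [0.0, 0.145, 0.989, -0.0]
wrist_force: [0.4, -0.7, 1.0]
grip_width: -0.2
grip_force: 0.0
```

Run:
```python
from h import *
s=get_state();print(s['position'],s['wrist_force'])
im=save('side','s2.png');t=save('top','t2.png')
b=cv2.imread('pics/s2.png')[175:260,280:400];a=cv2.imread('pics/t2.png')[150:250,270:400]
f=lambda i:cv2.resize(i,None,fx=4,fy=4,interpolation=cv2.INTER_CUBIC)
b,a=f(b),f(a);h=max(len(a),len(b))
p=lambda i:cv2.copyMakeBorder(i,0,h-len(i),0,0,cv2.BORDER_CONSTANT)
o=np.hstack([p(a)[:, :520],p(b)]); o=cv2.resize(o,None,fx=.8,fy=.8);cv2.imwrite('pics/c2.png',o);print(o.shape)
```

```text
[460.84726682 -69.15313377  35.31087573] [ 0.38221189 -0.66175132  0.95030441]
(320, 800, 3)
```

View pics/c2.png

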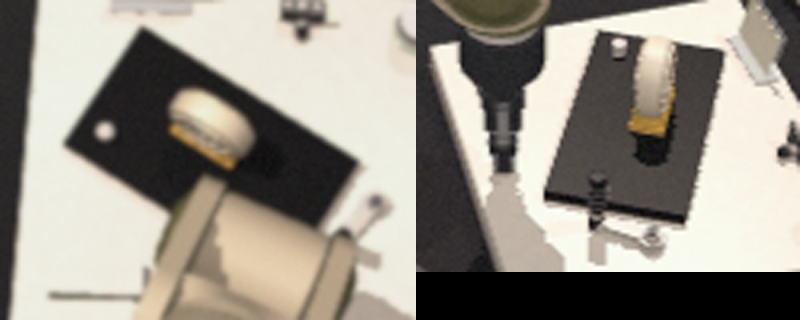

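The finger is on the deck about 20 mm from the long edge. I'll approach it and begin the push slowly.

apply_moves(claw=[1, 1, 1, 1, 1, 1, 1, 1, 1, 1, 1, 1, 1, 1, 1, 1], linear=[[0.003, -0.002, 0], [0.003, -0.002, 0], [0.003, -0.002, 0], [0.002, -0.0015, 0], [0.0015, -0.001, 0], [0.0015, -0.001, 0], [0.0015, -0.001, 0], [0.0015, -0.001, 0], [0.0015, -0.001, 0], [0.0015, -0.001, 0], [0.0015, -0.001, 0], [0.0015, -0.001, 0], [0.0015, -0.001, 0], [0.0015, -0.001, 0], [0.0015, -0.0015, 0], [0.0015, -0.0015, 0]], turn=[0, 0, 0, 0, 0, 0, 0, 0, 0, 0, 0, 0, 0, 0, 0, 0])

```text
clock: 5.1
position: [489.2, -89.5, 34.8]
eef_rot: [-0.001, 0.145, 0.989, 0.0]
wrist_force: [-2.8, 1.2, 1.5]
grip_width: 0.1
grip_force: 1.5
```

apply_moves(claw=[1, 1, 1, 1, 1, 1, 1, 1, 1, 1, 1, 1, 1, 1, 1, 1], linear=[[0.002, -0.0016, 0], [0.003, -0.0022, 0], [0.003, -0.0022, 0], [0.003, -0.0021, 0], [0.003, -0.0021, 0], [0.003, -0.0021, 0], [0.003, -0.0021, 0], [0.003, -0.0021, 0], [0.003, -0.0018, 0], [0.003, -0.0018, 0], [0.003, -0.0018, 0], [0.003, -0.0018, 0], [0.003, -0.0018, 0], [0.003, -0.0014, 0], [0.003, -0.0014, 0], [0.002, -0.001, 0]], turn=[0, 0, 0, 0, 0, 0, 0, 0, 0, 0, 0, 0, 0, 0, 0, 0])

```text
clock: 6.43
position: [531.9, -116.4, 34.3]
eef_rot: [-0.006, 0.146, 0.989, 0.002]
wrist_force: [-31.5, 20.6, 21.4]
grip_width: -0.1
grip_force: 1.7
```

Run:
```python
from h import *
s=get_state();print(s['position'],s['wrist_force'],s['torque'],s['joints'],s['joint_efforts'])
save('side','s3.png');save('top','t3.png')
b=cv2.imread('pics/s3.png')[150:270,250:450];a=cv2.imread('pics/t3.png')[130:280,260:430]
f=lambda i,k:cv2.resize(i,None,fx=k,fy=k,interpolation=cv2.INTER_CUBIC)
b,a=f(b,2.3),f(a,2);h=max(len(a),len(b))
p=lambda i:cv2.copyMakeBorder(i,0,h-len(i),0,0,cv2.BORDER_CONSTANT)
o=np.hstack([p(a),p(b)]);cv2.imwrite('pics/c3.png',o);print(o.shape)
```

```text
[ 531.93249245 -116.37605614   34.31725544] [-31.46289609  20.603796    21.38880166] [ 1.75462484  4.17860686 -1.39300789] [-4.31083475e-01  5.94305313e-01  1.63933614e+00  1.18926888e-03
  9.20433740e-01 -1.71009178e+00] [ -6.3293463  -40.10907054 -31.13844037  -1.17030926  -7.58968055
  -1.40564416]
(300, 800, 3)
```

View pics/c3.png

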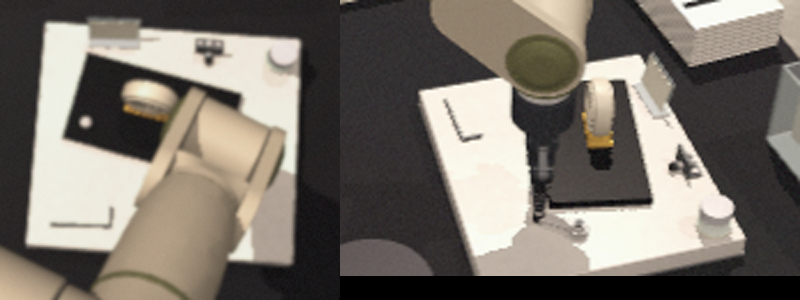

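The push has stalled with the mount still about 0.2 rad askew. The force and torque readings place the contact on the gripper's wide lower part, against the clamp's grip. I'll back off, raise, turn the closing axis along the push and come in farther from the clamp.

apply_moves(claw=[1, 1, 1, 1, 1, 1, 1, 1, 1, 1, 1, 1, 1, 1, 1, 1, 1, 1, 1, 1], linear=[[-0.004, 0.0025, 0], [-0.005, 0.003, 0], [-0.006, 0.004, 0], [-0.006, 0.005, 0], [0, 0.005, 0.01], [0, 0.005, 0.02], [0, 0, 0.025], [0, 0, 0.025], [0, 0, 0.02], [0, 0, 0], [0, 0, 0], [0, 0, 0], [0, 0, 0], [0, 0, 0], [0, 0, 0], [0, 0, 0], [0, 0, 0], [0, 0, 0], [0, 0, 0], [0, 0, 0]], turn=[0, 0, 0, 0, 0, 0, 0, -0.118, -0.118, -0.118, -0.118, -0.118, -0.118, -0.118, -0.118, -0.118, -0.118, -0.118, -0.118, 0])

```text
clock: 8.2
position: [514.7, -94.2, 135.7]
eef_rot: [0.0, 0.755, 0.656, 0.0]
wrist_force: [0.5, 0.3, 0.5]
grip_width: -0.2
grip_force: 0.0
```

Run:
```python
from h import *
s=get_state();print(s['position'],s['wrist_force'],s['joints'])
save('side','s4.png');save('top','t4.png')
for c in('top','side'):
  for t in('mount','clamp','clamp_grip'): print(c,t,[(np.round(d['rect']).tolist(),round(d['conf'],2)) for d in recognise(c,t)[:2]])
b=cv2.imread('pics/s4.png')[160:270,270:440];
cv2.imwrite('pics/c4.png',cv2.resize(b,None,fx=4,fy=4,interpolation=cv2.INTER_CUBIC))
```

```text
[514.70155505 -94.15807445 135.67313425] [0.45928244 0.25596425 0.47956352] [-4.05065326e-01  4.04131025e-01  1.63392872e+00 -2.42139597e-05
  1.10255646e+00 -2.64977503e-01]
top mount [([294.0, 157.0, 381.0, 208.0], 0.56)]
top clamp []
top clamp_grip []
side mount [([334.0, 186.0, 389.0, 238.0], 0.95), ([335.0, 228.0, 356.0, 254.0], 0.72)]
side clamp [([337.0, 231.0, 351.0, 251.0], 0.55)]
side clamp_grip [([335.0, 228.0, 352.0, 252.0], 0.56)]
```

View pics/c4.png

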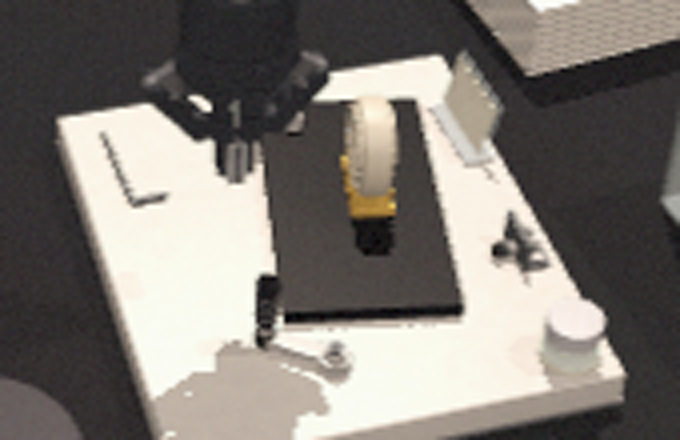

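Side view: the mount's near edge runs from (283,308) to (460,303), the clamp is unmoved (grip top at 268,283), and the knuckles stick out wide along the closing axis. That axis now lies along the push.

Run:
```python
from h import *
x0,y0=610.4,45.0; tr=-1.616
for d in(-.3,-.25,-.2,-.15): print(d,((proj('side',pl([x0,y0,tr+d],[[202,-28,42],[202,102,42]]))-(270,160))*4).round().tolist())
for d in(-.25,-.2,-.15,-.1,-.05,0,.05): print(d,[pl([x0,y0,tr+d],[[160,-28-k,0]])[0,:2].round(1).tolist() for k in(30,14.5)])
```

```text
-0.3 [[252.0, 308.0], [436.0, 313.0]]
-0.25 [[266.0, 309.0], [450.0, 308.0]]
-0.2 [[281.0, 310.0], [463.0, 302.0]]
-0.15 [[295.0, 311.0], [476.0, 296.0]]
-0.25 [[508.4, -91.2], [523.2, -95.7]]
-0.2 [[515.3, -96.1], [530.3, -99.9]]
-0.15 [[522.5, -100.7], [537.7, -103.7]]
-0.1 [[529.9, -104.9], [545.2, -107.2]]
-0.05 [[537.5, -108.8], [552.9, -110.2]]
0 [[545.2, -112.2], [560.7, -112.9]]
0.05 [[553.2, -115.3], [568.7, -115.2]]
```

apply_moves(claw=[1, 1, 1, 1, 1, 1, 1, 1, 1, 1, 1, 1, 1, 1, 1, 1, 1, 1], linear=[[-0.003, -0.002, -0.015], [0, 0, -0.02], [0, 0, -0.02], [0, 0, -0.02], [0, 0, -0.015], [0, 0, -0.01], [0, 0, 0], [0.002, -0.0005, 0], [0.002, -0.0005, 0], [0.002, -0.0005, 0], [0.002, -0.0005, 0], [0.0015, -0.0005, 0], [0.0015, -0.0005, 0], [0.0015, -0.0005, 0], [0.0015, -0.0005, 0], [0.0015, -0.0005, 0], [0.0015, -0.0005, 0], [0.0015, -0.0005, 0]], turn=[0, 0, 0, 0, 0, 0, 0, 0, 0, 0, 0, 0, 0, 0, 0, 0, 0, 0])

```text
clock: 10.1
position: [530.2, -101.9, 34.9]
eef_rot: [-0.0, 0.754, 0.657, -0.0]
wrist_force: [0.1, -0.5, -0.4]
grip_width: -0.1
grip_force: 0.0
```

Not yet in contact. I'll go on slowly, in short calls.

apply_moves(claw=[1, 1, 1, 1, 1, 1, 1, 1], linear=[[0.0012, -0.0004, 0], [0.0012, -0.0004, 0], [0.0012, -0.0004, 0], [0.0012, -0.0004, 0], [0.0012, -0.0004, 0], [0.0012, -0.0004, 0], [0.0012, -0.0004, 0], [0.0012, -0.0004, 0]], turn=[0, 0, 0, 0, 0, 0, 0, 0])

```text
clock: 10.77
position: [539.5, -105.1, 34.8]
eef_rot: [-0.0, 0.754, 0.657, -0.0]
wrist_force: [-2.6, -0.5, -0.4]
grip_width: 0.1
grip_force: 1.2
```

apply_moves(claw=[1, 1, 1, 1, 1, 1, 1, 1], linear=[[0.001, -0.0003, 0], [0.001, -0.0003, 0], [0.001, -0.0003, 0], [0.001, -0.0003, 0], [0.001, -0.0003, 0], [0.001, -0.0003, 0], [0.001, -0.0003, 0], [0.001, -0.0003, 0]], turn=[0, 0, 0, 0, 0, 0, 0, 0])

```text
clock: 11.43
position: [547.8, -107.5, 34.9]
eef_rot: [0.0, 0.754, 0.657, 0.0]
wrist_force: [-3.2, -0.7, 0.4]
grip_width: 0.0
grip_force: 1.3
```

apply_moves(claw=[1, 1, 1, 1, 1, 1], linear=[[0.0005, -0.0001, 0], [0.0005, -0.0001, 0], [0.0005, -0.0001, 0], [0.0005, -0.0001, 0], [0.0005, -0.0001, 0], [0.0005, -0.0001, 0]], turn=[0, 0, 0, 0, 0, 0])

```text
clock: 11.93
position: [550.7, -108.1, 34.9]
eef_rot: [0.0, 0.754, 0.657, -0.0]
wrist_force: [-3.4, -1.0, 0.4]
grip_width: 0.0
grip_force: 1.5
```

Run:
```python
from h import *
save('side','s5.png')
b=cv2.imread('pics/s5.png')[195:245,365:415];
cv2.imwrite('pics/c5.png',cv2.resize(b,None,fx=10,fy=10,interpolation=cv2.INTER_CUBIC))
x0,y0=610.4,45.0; tr=-1.616
for g in(6,12,18,24): print(g,((proj('side',pl([x0,y0,tr],[[165,118-g,36.5],[165,118-g,42.5]]))-(365,195))*10).round().tolist())
for d in(-.1,-.05,0): print(d,((proj('side',pl([x0,y0,tr+d],[[140,102,42],[165,102,42],[202,102,42]]))-(365,195))*10).round().tolist())
```

```text
6 [[307.0, 260.0], [309.0, 245.0]]
12 [[288.0, 263.0], [290.0, 249.0]]
18 [[269.0, 267.0], [271.0, 252.0]]
24 [[250.0, 271.0], [252.0, 256.0]]
-0.1 [[212.0, 226.0], [234.0, 284.0], [269.0, 374.0]]
-0.05 [[229.0, 211.0], [256.0, 269.0], [298.0, 357.0]]
0 [[246.0, 196.0], [277.0, 252.0], [325.0, 339.0]]
```

View pics/c5.png

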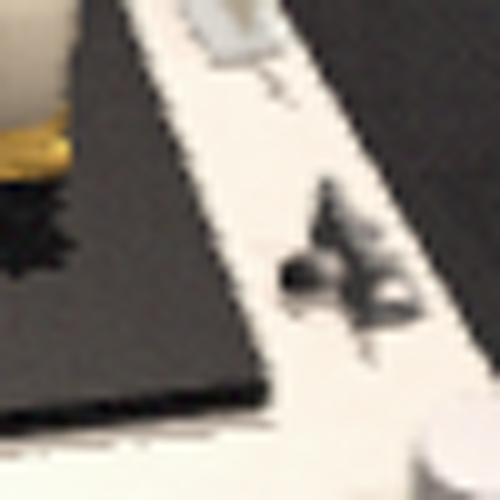

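The mount's edge is at x≈233 px and the screw tip at (282,275), a gap of roughly 14 mm. I'll advance 8 mm and then go in fine steps.

apply_moves(claw=[1, 1, 1, 1, 1, 1, 1, 1, 1, 1, 1, 1], linear=[[0.0007, -0.0003, 0], [0.0007, -0.0003, 0], [0.0007, -0.0003, 0], [0.0007, -0.0003, 0], [0.0007, -0.0003, 0], [0.0007, -0.0003, 0], [0.0007, -0.0002, 0], [0.0007, -0.0002, 0], [0.0007, -0.0002, 0], [0.0007, -0.0002, 0], [0.0005, -0.0001, 0], [0.0005, -0.0001, 0]], turn=[0, 0, 0, 0, 0, 0, 0, 0, 0, 0, 0, 0])

```text
clock: 12.98
position: [558.7, -110.9, 34.9]
eef_rot: [0.0, 0.754, 0.657, -0.0]
wrist_force: [-3.2, -0.6, 0.3]
grip_width: 0.1
grip_force: 1.5
```

apply_moves(claw=[1, 1, 1], linear=[[0.0003, -0.0001, 0], [0.0003, -0.0001, 0], [0.0003, -0.0001, 0]], turn=[0, 0, 0])

```text
clock: 13.23
position: [559.6, -111.1, 34.9]
eef_rot: [-0.0, 0.754, 0.657, 0.0]
wrist_force: [-4.0, -0.6, 0.2]
grip_width: 0.1
grip_force: 1.5
```

apply_moves(claw=[1, 1, 1, 1, 1], linear=[[0.0003, -0.0001, 0], [0.0003, -0.0001, 0], [0.0003, 0, 0], [0.0003, 0, 0], [0, 0, 0]], turn=[0, 0, 0, 0, 0])

```text
clock: 13.65
position: [560.8, -111.4, 34.9]
eef_rot: [0.0, 0.754, 0.657, -0.0]
wrist_force: [-2.1, -0.4, 0.2]
grip_width: -0.3
grip_force: 1.3
```

apply_moves(claw=[1, 1, 1, 1], linear=[[0.0003, -0.0001, 0], [0.0003, 0, 0], [0.0003, 0, 0], [0, 0, 0]], turn=[0, 0, 0, 0])

```text
clock: 13.98
position: [561.7, -111.5, 34.9]
eef_rot: [0.0, 0.754, 0.657, -0.0]
wrist_force: [-2.7, -2.1, 0.4]
grip_width: 0.2
grip_force: 1.3
```

apply_moves(claw=[1, 1, 1, 1], linear=[[0.0003, -0.0001, 0], [0.0003, 0, 0], [0.0003, 0, 0], [0, 0, 0]], turn=[0, 0, 0, 0])

```text
clock: 14.32
position: [562.6, -111.6, 34.9]
eef_rot: [0.0, 0.753, 0.657, 0.0]
wrist_force: [-2.7, -2.1, 0.7]
grip_width: 0.0
grip_force: 1.3
```

apply_moves(claw=[1, 1, 1, 1], linear=[[0.0003, -0.0001, 0], [0.0003, 0, 0], [0.0003, 0, 0], [0, 0, 0]], turn=[0, 0, 0, 0])

```text
clock: 14.65
position: [563.5, -111.7, 34.9]
eef_rot: [0.0, 0.754, 0.657, 0.0]
wrist_force: [-3.3, -1.8, 0.6]
grip_width: -0.0
grip_force: 1.4
```

apply_moves(claw=[1, 1, 1, 1], linear=[[0.0003, -0.0001, 0], [0.0003, 0, 0], [0.0003, 0, 0], [0, 0, 0]], turn=[0, 0, 0, 0])

```text
clock: 14.98
position: [564.9, -111.6, 35.4]
eef_rot: [0.0, 0.754, 0.657, 0.0]
wrist_force: [-0.8, 1.5, 3.9]
grip_width: -0.2
grip_force: 2.0
```

Run:
```python
from h import *
s=get_state();print(s['position'],s['wrist_force'],s['torque'],s['joints'],s['qd'])
save('side','s6.png'); s=get_state();print(s['position'],s['wrist_force'],s['torque'])
b=cv2.imread('pics/s6.png')[165:265,280:430];
cv2.imwrite('pics/c6.png',cv2.resize(b,None,fx=5,fy=5,interpolation=cv2.INTER_CUBIC))
```

```text
[ 564.85326912 -111.58689972   35.38451807] [-0.84705043  1.45544516  3.86667584] [0.10386159 0.22518914 0.03078702] [-3.98653320e-01  6.40969106e-01  1.54882589e+00  6.09514530e-04
  9.50598120e-01 -2.63038680e-01] [-0.00139158 -0.00113753  0.0028762  -0.00039759 -0.0036766  -0.00018259]
[ 564.83832642 -111.59725584   35.34817942] [-0.74119057  0.52179072  4.24683145] [1.72080332e-01 2.15586668e-01 7.94879689e-05]
```

View pics/c6.png

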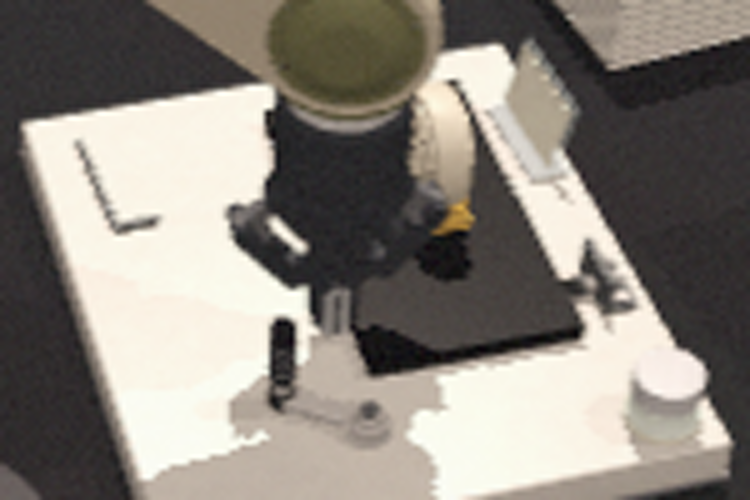

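apply_moves(claw=[1, 1, 1, 1], linear=[[0, 0, 0], [0, 0, 0], [0, 0, 0], [0, 0, 0]], turn=[0, 0, 0, 0])

```text
clock: 15.37
position: [564.8, -111.6, 35.3]
eef_rot: [0.0, 0.753, 0.657, 0.0]
wrist_force: [-0.3, 1.7, 6.0]
grip_width: -0.3
grip_force: 2.7
```

Run:
```python
from h import *
s=get_state();F=s['wrist_force'];M=s['torque'];print(s['position'],F,M,s['grip_force'],s['joint_efforts'])
r=np.cross(F,M)/(F@F);u=F/np.linalg.norm(F)
for z in(-.05,-.1,-.15,-.2,-.25): print((r+u*(z-r[2])/u[2]).round(3)*1000)
```

```text
[ 564.81658135 -111.62995998   35.30975121] [-0.30565898  1.67337246  6.03860684] [0.28102994 0.03147071 0.05804269] 2.7072990126907825 [-8.72015432e-01 -4.74533880e+01 -1.97868669e+01 -2.55997768e-01
 -2.90957540e-01  1.90586387e-02]
[ -0.  33. -50.]
[   2.   19. -100.]
[   5.    5. -150.]
[   7.   -8. -200.]
[  10.  -22. -250.]
```

apply_moves(claw=[1, 1, 1, 1, 1], linear=[[-0.001, 0, 0], [-0.001, 0, 0], [-0.001, 0, 0], [0, 0, 0], [0, 0, 0]], turn=[0, 0, 0, 0, 0])

```text
clock: 15.78
position: [561.1, -111.7, 34.6]
eef_rot: [-0.0, 0.754, 0.657, -0.0]
wrist_force: [-0.5, 0.4, -0.2]
grip_width: -0.1
grip_force: 0.0
```

apply_moves(claw=[1, 1, 1, 1, 1, 1, 1, 1], linear=[[0, 0, 0.001], [0, 0, 0.001], [0.0005, 0, 0], [0.0005, 0, 0], [0.0005, 0, 0], [0.0005, 0, 0], [0.0003, 0, 0], [0, 0, 0]], turn=[0, 0, 0, 0, 0, 0, 0, 0])

```text
clock: 16.45
position: [563.7, -111.7, 36.9]
eef_rot: [0.0, 0.754, 0.657, 0.0]
wrist_force: [-0.2, 0.2, -0.5]
grip_width: 0.2
grip_force: 0.0
```

apply_moves(claw=[1, 1, 1, 1], linear=[[0.0003, 0, 0], [0.0003, 0, 0], [0.0002, 0, 0], [0, 0, 0]], turn=[0, 0, 0, 0])

```text
clock: 16.78
position: [564.5, -111.8, 36.9]
eef_rot: [0.0, 0.754, 0.657, -0.0]
wrist_force: [-1.1, -1.2, -0.3]
grip_width: -0.2
grip_force: 0.0
```

apply_moves(claw=[1, 1, 1, 1], linear=[[0.0002, 0, 0], [0.0002, 0, 0], [0.0002, 0, 0], [0, 0, 0]], turn=[0, 0, 0, 0])

```text
clock: 17.12
position: [565.1, -111.7, 36.9]
eef_rot: [0.0, 0.754, 0.657, 0.0]
wrist_force: [-0.5, -0.2, 0.1]
grip_width: 0.2
grip_force: 0.0
```

apply_moves(claw=[1, 1, 1, 1], linear=[[0.0002, 0, 0], [0.0002, 0, 0], [0.0002, 0, 0], [0, 0, 0]], turn=[0, 0, 0, 0])

```text
clock: 17.45
position: [565.7, -111.7, 36.9]
eef_rot: [0.0, 0.754, 0.657, 0.0]
wrist_force: [-0.5, 0.1, 0.8]
grip_width: -0.2
grip_force: 0.0
```

apply_moves(claw=[1, 1, 1, 1, 1], linear=[[0.0002, 0, 0], [0.0002, 0, 0], [0.0002, 0, 0], [0.0002, 0, 0], [0, 0, 0]], turn=[0, 0, 0, 0, 0])

```text
clock: 17.87
position: [566.5, -111.7, 36.9]
eef_rot: [0.0, 0.754, 0.657, 0.0]
wrist_force: [0.0, 0.3, 0.2]
grip_width: 0.2
grip_force: 0.0
```

Run:
```python
from h import *
save('side','s7.png')
f=lambda n:cv2.resize(cv2.imread(n)[200:246,325:407],None,fx=4.8,fy=6,interpolation=cv2.INTER_CUBIC)
cv2.imwrite('pics/c7.png',np.vstack([f('pics/s6.png'),f('pics/s7.png')]))
a=cv2.imread('pics/s6.png').astype(int)[:,:,1];b=cv2.imread('pics/s7.png').astype(int)[:,:,1]
for r in (218,222,226): print(r,a[r,370:396].tolist(),b[r,370:396].tolist())
```

```text
218 [17, 17, 25, 23, 44, 66, 64, 65, 67, 63, 66, 66, 64, 61, 65, 63, 65, 64, 65, 61, 127, 209, 241, 242, 242, 215] [18, 22, 22, 23, 43, 65, 66, 65, 65, 65, 65, 64, 61, 64, 63, 65, 62, 62, 64, 61, 127, 209, 242, 242, 242, 214]
222 [68, 68, 66, 65, 66, 70, 68, 69, 66, 67, 63, 64, 64, 65, 62, 69, 67, 63, 65, 63, 62, 62, 60, 47, 45, 55] [65, 65, 68, 70, 67, 64, 67, 67, 66, 64, 60, 69, 69, 61, 67, 61, 62, 65, 67, 64, 63, 63, 63, 48, 45, 49]
226 [68, 67, 70, 70, 70, 69, 69, 65, 67, 67, 65, 66, 63, 68, 65, 65, 68, 62, 66, 71, 66, 68, 66, 65, 64, 180] [73, 71, 69, 70, 68, 66, 67, 69, 68, 67, 71, 68, 66, 62, 66, 66, 69, 64, 67, 66, 66, 61, 65, 64, 63, 180]
```

View pics/c7.png

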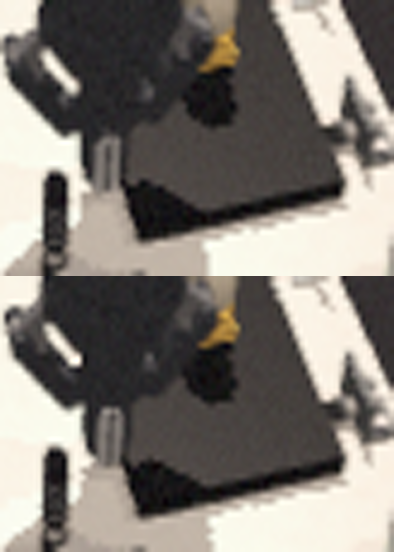

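Row 218 shows the mount hasn't moved between the two pictures, although the finger is 1.7 mm further on and feels nothing. So the finger's low, rounded back rode up over the plate's top edge, which explains the upward force. I'll back off, go lower and push again.

apply_moves(claw=[1, 1, 1, 1, 1, 1, 1, 1, 1], linear=[[-0.003, 0, 0.001], [-0.004, 0, 0], [-0.004, 0, 0], [0, 0, -0.002], [0, 0, -0.002], [0, 0, -0.0015], [0, 0, -0.001], [0, 0, 0], [0, 0, 0]], turn=[0, 0, 0, 0, 0, 0, 0, 0, 0])

```text
clock: 18.67
position: [555.5, -111.7, 31.3]
eef_rot: [-0.0, 0.753, 0.657, -0.0]
wrist_force: [-0.4, 0.3, -0.0]
grip_width: 0.2
grip_force: 0.0
```

apply_moves(claw=[1, 1, 1, 1, 1, 1], linear=[[0.001, 0, 0], [0.001, 0, 0], [0.001, 0, 0], [0.0008, 0, 0], [0.0006, 0, 0], [0, 0, 0]], turn=[0, 0, 0, 0, 0, 0])

```text
clock: 19.17
position: [560.0, -111.7, 31.4]
eef_rot: [0.0, 0.754, 0.657, 0.0]
wrist_force: [0.6, -0.0, -0.1]
grip_width: 0.2
grip_force: 0.0
```

apply_moves(claw=[1, 1, 1, 1, 1], linear=[[0.0003, 0, 0], [0.0003, 0, 0], [0.0003, 0, 0], [0.0003, 0, 0], [0, 0, 0]], turn=[0, 0, 0, 0, 0])

```text
clock: 19.58
position: [561.1, -111.7, 31.4]
eef_rot: [-0.0, 0.753, 0.657, -0.0]
wrist_force: [-0.1, 0.3, -0.5]
grip_width: -0.1
grip_force: 0.0
```

apply_moves(claw=[1, 1, 1, 1, 1], linear=[[0.0003, 0, 0], [0.0003, 0, 0], [0.0003, 0, 0], [0.0003, 0, 0], [0, 0, 0]], turn=[0, 0, 0, 0, 0])

```text
clock: 20.0
position: [562.2, -111.7, 31.4]
eef_rot: [-0.0, 0.754, 0.657, -0.0]
wrist_force: [-0.4, -0.1, -1.0]
grip_width: 0.1
grip_force: 0.2
```

apply_moves(claw=[1, 1, 1, 1], linear=[[0.0002, 0, 0], [0.0002, 0, 0], [0.0002, 0, 0], [0, 0, 0]], turn=[0, 0, 0, 0])

```text
clock: 20.33
position: [562.5, -111.7, 31.3]
eef_rot: [-0.0, 0.753, 0.657, -0.0]
wrist_force: [-2.7, -0.7, 0.2]
grip_width: -0.0
grip_force: 1.5
```

apply_moves(claw=[1, 1, 1, 1], linear=[[0.0002, 0, 0], [0.0002, 0, 0], [0, 0, 0], [0, 0, 0]], turn=[0, 0, 0, 0])

```text
clock: 20.67
position: [562.7, -111.7, 31.2]
eef_rot: [-0.001, 0.753, 0.657, -0.0]
wrist_force: [-4.6, -0.5, 1.5]
grip_width: 0.2
grip_force: 2.5
```

apply_moves(claw=[1, 1, 1, 1, 1], linear=[[0.0002, 0, 0], [0.0001, 0, 0], [0, 0, 0], [0, 0, 0], [0, 0, 0]], turn=[0, 0, 0, 0, 0])

```text
clock: 21.08
position: [562.8, -111.7, 31.2]
eef_rot: [-0.001, 0.753, 0.657, -0.001]
wrist_force: [-5.9, -1.9, 1.0]
grip_width: -0.2
grip_force: 3.2
```

apply_moves(claw=[1, 1, 1, 1, 1], linear=[[0.0002, 0, 0], [0, 0, 0], [0, 0, 0], [0, 0, 0], [0, 0, 0]], turn=[0, 0, 0, 0, 0])

```text
clock: 21.5
position: [562.9, -111.7, 31.2]
eef_rot: [-0.001, 0.753, 0.657, -0.001]
wrist_force: [-6.9, -1.5, 2.3]
grip_width: 0.1
grip_force: 3.6
```

Held at about 7 N with no further movement, so the mount is against the stop. I'll back off and plan the clamp arc.

Run:
```python
from h import *
H=np.array([555.5,-193.]); tr=-1.616
ex=np.array([np.cos(tr),np.sin(tr)]);ey=np.array([-np.sin(tr),np.cos(tr)])
def P(a,s):
    a=np.radians(a);q=np.array([52*np.cos(a)-s*np.sin(a),52*np.sin(a)+s*np.cos(a)]);t=np.array([np.sin(a),-np.cos(a)])
    w=t[0]*ex+t[1]*ey
    return (H+q[0]*ex+q[1]*ey).round(1),np.degrees(np.arctan2(w[1],w[0])).round(1)
print(P(238,40)); prev=None
for a in range(240,164,-4):
    p,d=P(a,19); print(a,p,d,None if prev is None else (p-prev).round(1)); prev=p
```

```text
(array([ 490. , -196.4]), np.float64(55.4))
240 [ 501.5 -181. ] 57.4 None
236 [ 502.4 -177.3] 53.4 [0.9 3.7]
232 [ 503.6 -173.6] 49.4 [1.2 3.7]
228 [ 505.1 -170. ] 45.4 [1.5 3.6]
224 [ 506.9 -166.6] 41.4 [1.8 3.4]
220 [ 508.8 -163.2] 37.4 [1.9 3.4]
216 [ 511.  -160.1] 33.4 [2.2 3.1]
212 [ 513.4 -157. ] 29.4 [2.4 3.1]
208 [ 516.  -154.2] 25.4 [2.6 2.8]
204 [ 518.8 -151.5] 21.4 [2.8 2.7]
200 [ 521.8 -149.1] 17.4 [3.  2.4]
196 [ 525.  -146.8] 13.4 [3.2 2.3]
192 [ 528.3 -144.8] 9.4 [3.3 2. ]
188 [ 531.7 -143. ] 5.4 [3.4 1.8]
184 [ 535.2 -141.5] 1.4 [3.5 1.5]
180 [ 538.9 -140.2] -2.6 [3.7 1.3]
176 [ 542.6 -139.2] -6.6 [3.7 1. ]
172 [ 546.4 -138.4] -10.6 [3.8 0.8]
168 [ 550.2 -137.9] -14.6 [3.8 0.5]
```

apply_moves(claw=[1, 1, 1, 1, 1, 1, 1, 1, 1, 1], linear=[[-0.002, 0, 0], [-0.005, 0, 0], [-0.008, 0, 0], [-0.005, 0, 0.01], [0, 0, 0.025], [0, 0, 0.03], [0, 0, 0.024], [0, 0, 0], [0, 0, 0], [0, 0, 0]], turn=[0, 0, 0, 0, 0, -0.1, -0.1, -0.1, -0.1, -0.1])

```text
clock: 22.33
position: [544.0, -111.8, 121.9]
eef_rot: [0.001, 0.894, 0.448, 0.001]
wrist_force: [0.6, -0.2, -0.9]
grip_width: -0.1
grip_force: 0.0
```

apply_moves(claw=[1, 1, 1, 1, 1, 1, 1, 1, 1, 1, 1], linear=[[-0.0093, -0.0144, 0], [-0.0093, -0.0144, 0], [-0.0093, -0.0144, 0], [-0.0093, -0.0144, 0], [-0.0093, -0.0144, 0], [-0.0093, -0.0144, 0], [0, 0, -0.015], [0, 0, -0.018], [0, 0, -0.013], [0, 0, -0.007], [0, 0, 0]], turn=[0, 0, 0, 0, 0, 0, 0, 0, 0, 0, 0])

```text
clock: 23.25
position: [487.6, -197.9, 66.9]
eef_rot: [-0.001, 0.893, 0.451, -0.0]
wrist_force: [0.1, -0.5, -0.7]
grip_width: -0.1
grip_force: 0.0
```

Run:
```python
from h import *
s=get_state();print(s['position'],s['wrist_force'])
save('side','s8.png')
b=cv2.imread('pics/s8.png')[165:265,280:430];
cv2.imwrite('pics/c8.png',cv2.resize(b,None,fx=5,fy=5,interpolation=cv2.INTER_CUBIC))
```

```text
[ 487.56924011 -197.86515143   66.87866306] [ 0.11435424 -0.47386572 -0.6660948 ]
```

View pics/c8.png

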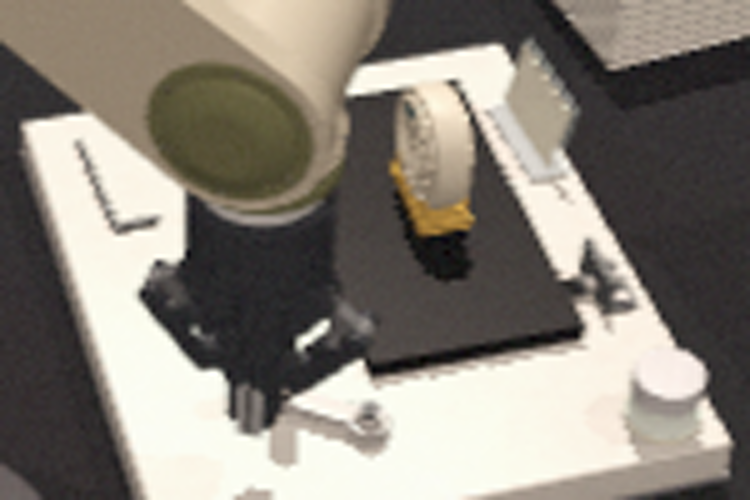

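The mount edge lies against the screw tip (near 575,287), and the finger stands in front of the clamp grip, about 20 mm short of it. Now to approach the grip.

apply_moves(claw=[1, 1, 1, 1, 1, 1, 1, 1, 1, 1], linear=[[0.0018, 0.0024, 0], [0.0018, 0.0024, 0], [0.0018, 0.0024, 0], [0.0018, 0.0024, 0], [0.0015, 0.002, 0], [0.0012, 0.0016, 0], [0.0012, 0.0016, 0], [0.0012, 0.0016, 0], [0.0012, 0.0016, 0], [0.0012, 0.0016, 0]], turn=[0, 0, 0, 0, 0, 0, 0, 0, 0, 0])

```text
clock: 24.13
position: [502.8, -178.4, 67.4]
eef_rot: [-0.0, 0.893, 0.451, -0.0]
wrist_force: [0.4, -0.2, 0.2]
grip_width: 0.1
grip_force: 0.0
```

apply_moves(claw=[1, 1, 1, 1, 1, 1], linear=[[0.0006, 0.0018, 0], [0.0006, 0.0018, 0], [0.0008, 0.0018, 0], [0.0008, 0.0018, 0], [0.0009, 0.0017, 0], [0.0009, 0.0017, 0]], turn=[-0.035, -0.035, -0.035, -0.035, -0.035, -0.035])

```text
clock: 24.63
position: [506.9, -167.8, 67.3]
eef_rot: [-0.0, 0.935, 0.354, -0.0]
wrist_force: [-2.4, -0.4, 0.9]
grip_width: -0.1
grip_force: 1.1
```

apply_moves(claw=[1, 1, 1, 1, 1, 1, 1, 1, 1, 1, 1, 1], linear=[[0.0009, 0.0017, 0], [0.001, 0.0017, 0], [0.0011, 0.0016, 0], [0.0011, 0.0015, 0], [0.0012, 0.0015, 0], [0.0012, 0.0015, 0], [0.0013, 0.0014, 0], [0.0013, 0.0014, 0], [0.0014, 0.0013, 0], [0.0014, 0.0013, 0], [0.0015, 0.0012, 0], [0.0015, 0.0012, 0]], turn=[-0.035, -0.035, -0.035, -0.035, -0.035, -0.035, -0.035, -0.035, -0.035, -0.035, -0.035, -0.035])

```text
clock: 25.63
position: [521.6, -150.2, 67.1]
eef_rot: [-0.0, 0.989, 0.151, -0.001]
wrist_force: [-2.5, 0.7, -0.0]
grip_width: -0.1
grip_force: 1.1
```

apply_moves(claw=[1, 1, 1, 1, 1, 1, 1, 1, 1], linear=[[0.0016, 0.0012, 0], [0.0016, 0.0012, 0], [0.0016, 0.001, 0], [0.0017, 0.001, 0], [0.0017, 0.0009, 0], [0.0017, 0.0009, 0], [0.0017, 0.0008, 0], [0.0017, 0.0007, 0], [0, 0, 0]], turn=[-0.035, -0.035, -0.035, -0.035, -0.035, -0.035, -0.035, -0.035, 0])

```text
clock: 26.38
position: [535.3, -142.5, 67.1]
eef_rot: [-0.0, 1.0, 0.012, -0.001]
wrist_force: [-0.6, 1.0, -1.1]
grip_width: -0.4
grip_force: 0.5
```

apply_moves(claw=[1, 1, 1, 1, 1, 1, 1, 1], linear=[[0.0007, 0.0003, 0], [0.0007, 0.0003, 0], [0.0007, 0.0003, 0], [0.0007, 0.0002, 0], [0.0007, 0.0002, 0], [0.0007, 0.0002, 0], [0.0007, 0.0002, 0], [0.0007, 0.0002, 0]], turn=[-0.013, -0.013, -0.013, -0.013, -0.013, -0.013, -0.013, -0.013])

```text
clock: 27.05
position: [541.1, -141.0, 67.4]
eef_rot: [-0.0, 0.999, -0.04, -0.0]
wrist_force: [-2.0, 1.1, -1.7]
grip_width: 0.1
grip_force: 1.0
```

apply_moves(claw=[1, 1, 1, 1], linear=[[0.0004, 0.0001, 0], [0.0004, 0.0001, 0], [0.0004, 0.0001, 0], [0.0002, 0, 0]], turn=[-0.006, -0.006, -0.006, -0.006])

```text
clock: 27.38
position: [542.5, -140.7, 67.4]
eef_rot: [0.0, 0.999, -0.052, 0.0]
wrist_force: [-2.0, 0.9, -0.5]
grip_width: 0.1
grip_force: 1.0
```

apply_moves(claw=[1, 1, 1, 1], linear=[[0.0003, 0.0001, 0], [0.0003, 0.0001, 0], [0.0003, 0.0001, 0], [0, 0, 0]], turn=[-0.006, -0.006, -0.006, 0])

```text
clock: 27.72
position: [543.4, -140.5, 67.4]
eef_rot: [0.0, 0.998, -0.061, 0.0]
wrist_force: [-1.2, 1.7, -1.5]
grip_width: 0.1
grip_force: 0.8
```

apply_moves(claw=[1, 1, 1, 1], linear=[[0.0003, 0, 0], [0.0003, 0.0001, 0], [0.0003, 0, 0], [0, 0, 0]], turn=[-0.006, -0.006, -0.006, 0])

```text
clock: 28.05
position: [544.3, -140.3, 67.4]
eef_rot: [0.0, 0.998, -0.07, 0.0]
wrist_force: [-2.0, 1.8, 0.1]
grip_width: 0.1
grip_force: 0.9
```

apply_moves(claw=[1, 1, 1, 1], linear=[[0.0003, 0, 0], [0.0003, 0.0001, 0], [0.0003, 0, 0], [0, 0, 0]], turn=[-0.006, -0.006, -0.006, 0])

```text
clock: 28.38
position: [545.3, -140.2, 67.4]
eef_rot: [0.0, 0.997, -0.079, 0.0]
wrist_force: [-0.8, 1.0, 0.5]
grip_width: 0.0
grip_force: 0.9
```

apply_moves(claw=[1, 1, 1, 1], linear=[[0.0003, 0, 0], [0.0003, 0.0001, 0], [0.0003, 0, 0], [0, 0, 0]], turn=[-0.006, -0.006, -0.006, 0])

```text
clock: 28.72
position: [546.1, -140.2, 67.4]
eef_rot: [0.0, 0.996, -0.088, 0.0]
wrist_force: [-2.1, 1.2, -0.2]
grip_width: 0.1
grip_force: 0.8
```

apply_moves(claw=[1, 1, 1, 1], linear=[[0.0003, 0, 0], [0.0003, 0, 0], [0.0003, 0, 0], [0, 0, 0]], turn=[-0.006, -0.006, -0.006, 0])

```text
clock: 29.05
position: [546.8, -140.0, 67.4]
eef_rot: [-0.0, 0.995, -0.097, -0.0]
wrist_force: [-3.1, 2.7, 1.8]
grip_width: -0.2
grip_force: 1.8
```

apply_moves(claw=[1, 1, 1, 1], linear=[[0.0002, 0, 0], [0.0001, 0, 0], [0, 0, 0], [0, 0, 0]], turn=[0, 0, 0, 0])

```text
clock: 29.38
position: [546.9, -140.0, 67.4]
eef_rot: [-0.0, 0.995, -0.096, -0.001]
wrist_force: [-4.7, 2.6, 3.2]
grip_width: -0.0
grip_force: 2.7
```

apply_moves(claw=[1, 1, 1, 1, 1], linear=[[0.0002, 0, 0], [0, 0, 0], [0, 0, 0], [0, 0, 0], [0, 0, 0]], turn=[0, 0, 0, 0, 0])

```text
clock: 29.8
position: [546.9, -140.0, 67.4]
eef_rot: [-0.0, 0.995, -0.096, -0.001]
wrist_force: [-5.6, 1.9, 2.9]
grip_width: -0.0
grip_force: 3.1
```

Firm contact: the position holds at 546.9 while the force rises to about 6 N. I'll let go and retreat.

apply_moves(claw=[1, 1, 1, 1, 1, 1, 1, 1, 1, 1, 1, 1], linear=[[-0.001, 0, 0], [-0.003, 0, 0], [-0.006, 0, 0], [-0.01, 0, 0], [-0.01, 0, 0.005], [0, 0, 0.025], [0, 0, 0.03], [-0.01, 0, 0.03], [-0.03, 0, 0.03], [-0.03, 0, 0], [0, 0, 0], [0, 0, 0]], turn=[0, 0, 0, 0, 0, 0, 0, 0, 0, 0, 0, 0])

```text
clock: 30.8
position: [447.3, -140.3, 187.4]
eef_rot: [0.0, 0.995, -0.097, 0.001]
wrist_force: [-0.4, 0.3, -0.9]
grip_width: 0.2
grip_force: 0.0
```

Run:
```python
from h import *
from scipy.optimize import least_squares
s=get_state();print(s['clock'],s['position'],s['wrist_force'])
save('side','s9.png')
for t in('mount','clamp','stop'): print(t,[(np.round(d['rect']).tolist(),round(d['conf'],2)) for d in recognise('side',t)[:2]])
a=cv2.imread('pics/s6.png').astype(int)[:,:,1];b=cv2.imread('pics/s9.png').astype(int)[:,:,1]
for r in (206,212,218,222,224): print(r,a[r,376:398].tolist(),b[r,376:398].tolist())
x0,y0,tr=610.4,45,-1.616
for an in(176,171,166):
    q=(240+52*np.cos(np.radians(an)),-44+52*np.sin(np.radians(an)));print(an,proj('side',pl([x0,y0,tr],[[*q,94],[*q,52]])).round(1).tolist())
```

```text
30.8 [ 447.314731   -140.3498614   187.44183188] [-0.4234312   0.34100894 -0.85273017]
mount [([331.0, 181.0, 400.0, 236.0], 0.86)]
clamp [([350.0, 220.0, 358.0, 253.0], 0.56)]
stop [([395.0, 214.0, 406.0, 225.0], 0.46), ([359.0, 182.0, 374.0, 208.0], 0.45)]
206 [61, 64, 60, 59, 62, 61, 60, 58, 129, 211, 241, 243, 244, 244, 243, 244, 244, 243, 241, 241, 242, 241] [63, 63, 61, 62, 58, 59, 57, 58, 127, 207, 241, 241, 242, 242, 241, 241, 240, 240, 239, 239, 240, 240]
212 [62, 67, 62, 62, 60, 58, 62, 60, 66, 62, 64, 131, 211, 244, 243, 242, 242, 242, 242, 242, 229, 202] [61, 61, 66, 65, 63, 58, 62, 59, 65, 59, 60, 128, 210, 242, 242, 241, 240, 240, 241, 240, 228, 199]
218 [64, 65, 67, 63, 66, 66, 64, 61, 65, 63, 65, 64, 65, 61, 127, 209, 241, 242, 242, 215, 61, 57] [64, 61, 64, 63, 62, 61, 58, 63, 67, 63, 65, 61, 60, 60, 125, 207, 239, 241, 240, 211, 57, 52]
222 [68, 69, 66, 67, 63, 64, 64, 65, 62, 69, 67, 63, 65, 63, 62, 62, 60, 47, 45, 55, 74, 117] [67, 63, 66, 64, 64, 64, 65, 65, 65, 63, 61, 64, 65, 62, 65, 61, 61, 46, 45, 45, 65, 115]
224 [68, 67, 64, 61, 67, 66, 66, 66, 66, 65, 67, 64, 67, 62, 64, 66, 67, 73, 90, 104, 124, 145] [67, 68, 67, 66, 63, 63, 65, 62, 64, 65, 65, 64, 62, 62, 62, 61, 64, 66, 80, 107, 123, 143]
176 [[349.7, 221.6], [349.0, 232.2]]
171 [[351.3, 221.4], [350.6, 232.1]]
166 [[353.0, 221.4], [352.2, 232.0]]
```

The mount still rests against the screw tip, the clamp has stayed at its edge, and the arm is clear. Handing in.

```bash
python3 -c "
from workcell import *
print(job_done())"
```

```text
the job is handed in; nothing more can be done
None
```

I handed the job in without a pass or fail coming back: the mount rests on the set screw (pressed to about 7 N) and the clamp nose bears on its edge (about 6 N at the grip), with the arm clear, but on the first push the gripper struck the clamp's grip (wrist force about 43 N against the 40 N limit), which could fail the run.

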